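# Pack the support stand level with two spacers

## Robot

A 6-joint arm with a two-finger parallel gripper is mounted at the origin on a cart in front of the work surface, level with it; the furniture and walls round the work are solid. World frame = base frame: x ahead of the robot, y to its left, z up, the work surface at z = 0. Lengths are in m, angles in rad, forces in N, time in s.
With the tool pointing down it reaches from about 0.3 to 0.875 m from the base axis. Payload 6.4 kg.
Tool frame: the origin (TCP) lies midway between the tips of the shut fingers; the grasp point (between the pads) lies behind it (robot.grip_depth is the z of the grasp point in the tool frame, in m); z points along the fingers, y is the direction in which the jaws open and shut (so a half turn about z gives the same grasp; the last joint's range is limited). The gripper opens to 85 mm and grips with 20 to 120 N. Pads are 22 mm wide; open, the fingers measure 114 mm over their backs; the gripper's body (76 mm by 85 mm) begins 54 mm behind the grasp point. The pads swing forward as they close: fully open they stand 13 mm farther back than shut.
Start: joints at [0.902, 0.181, 1.607, -0, 1.354, -0.206], TCP at [0.257, 0.515, 0.231] pointing down, gripper open.
Joint ranges: [-2.99, 2.99], [-0.89, 2.07], [0.3, 2.58], [-1.14, 4.28], [0, 2.63], [-3.12, 3.12]. Speed limits (rad/s): [2.57, 2.57, 3.01, 3.14, 3.14, 3.14].

## Interface

Orientations are given as a 3x3 rotation matrix whose columns are the frame's x, y, z axes.
In Python, from rig import robot gives the robot as it stands. Calls block until the motion is done:
- robot.move_to(position, orientation): joint-space move of the TCP to a pose.
- robot.movel(position, speed=0.15, attitude=None, threshold=None): straight line of the TCP; attitude=None keeps the orientation; speed is the mean speed in m/s. With threshold (N) it stops when the force on the tool has changed by that much, and returns True; else False.
- robot.move_j(angles): joint-space move.
- robot.gripper_to(opening, grasp_force=None): finger opening in m; grasp_force is the grip in N (None keeps the last); returns when the fingers have stopped.
- robot.wait(seconds).
- robot.inverse_kinematics(position, orientation): joint angles nearest the present ones, or None.
- robot.sense(): the state.
- robot.camera(name): name is "scene" or "side" or "wrist"; returns the picture (420x560x3 uint8, blue, green, red); there is no depth.
- robot.get_calibration(name): a dict with "mtx" (3x3 intrinsics, pixels), "D" ([k1, k2, p1, p2, k3] as OpenCV has them; the pictures are not rectified), "R" (3x3) and "t" (3): a world point X has camera coordinates R X + t. Camera axes: x right, y down, z forward; pixel columns grow to the right and rows downward; lengths in m; the calibration is good to about 2 mm. A picture is of the moment at which its call begins: read the wrist's pose just before it. get_calibration takes no time and is no camera call; for the wrist camera it gives the pose at the moment of the call.
A pose or a line that the arm cannot do raises robot.PlanningError and nothing moves.
- robot.hand_in(): hands the job in, once; it reports no verdict.
Trained networks look in the newest picture that a camera, given by its name, has taken for a name from the list of things; names that differ only in an ending like _2 or _b are one class to them, and where a whole thing is asked for, a point or a joint stands for the part that bears it (a point fixed in the world has none). Each returns a list of dicts, best first, with "confidence" (0 to 1); they miss things now and then, are a little off and sometimes report something else, mostly with a low value. They report only what shows in the picture. A call takes as long as a camera call. They do not tell look-alikes from the thing itself.
- robot.recognise(camera, query): "uv" ([column, row] in pixels, amid what is visible of it).
- robot.tip_of(camera, query): "uv" ([column, row] in pixels: a listed point, or the origin of a listed thing).
The state is a dict: "time_s": time; "joints": joint angles; "joint_vel": joint speeds; "effort": joint torques, N m; "tcp_pos": TCP position; "eef_rot": TCP orientation; "ft_force": force on the tool from outside, world axes, zero at the start; "torque": the same for the moment, N m; "width": finger opening in m.
Only numpy, scipy, OpenCV 4.12 (cv2) and the standard library are available. Lean on these libraries where they do the work, as an engineer would, in place of code of your own. Each camera call takes 0.05 s, during which the arm holds its last target.

## Task

The grey support stand on the bench has a low round rubber pad and, beside it, a fixed metal step; a tray is to lie level across the two. Choose the two of the three spacer discs that together fill the height, and stack them flat and centred on the pad so that the top of the stack is flush with the top of the step. Leave the spacer you do not need flat on the bench, off the stand.

Things in the scene. Friction and masses are not known exactly. Their poses are not given: they have to be found in the camera images.
- seat (a point): The centre of the top of the low rubber pad (black, round, 80 mm in diameter) on the fixed support stand, 14 mm above the bench; x and y are the stand's own, z up. The stand is a grey base plate, 120 mm along x, 230 mm along y, 10 mm thick, that reaches 65 mm from this point to -y and 165 mm to +y. Its bare metal step (100 mm along x, 60 mm along y, a plain block) has its near wall 95 mm from this point on the +y side, and its flat top 40 mm above this point.
- spacer_blue: Blue plastic spacer disc with a 12 mm bore, 54 mm in diameter and 12 mm thick, lying flat on the bench, loose, under 0.15 kg. Origin at the centre of its underside when it lies flat, z along its axis, up. Grip it across its outside.
- spacer_black: Black plastic spacer disc with a 12 mm bore, 54 mm in diameter and 20 mm thick, lying flat on the bench, loose, under 0.15 kg. Origin at the centre of its underside when it lies flat, z along its axis, up. Grip it across its outside.
- spacer_orange: Orange plastic spacer disc with a 12 mm bore, 54 mm in diameter and 28 mm thick, lying flat on the bench, loose, under 0.15 kg. Origin at the centre of its underside when it lies flat, z along its axis, up. Grip it across its outside.
Mind the look-alikes: they are no part of the job. There is more than one size of the spacer_orange; the job needs the smaller. Of the things shaped like the spacer_black, the black one is meant.

How it is judged:
At the end, for the whole second after the job is handed in: The 12 mm and 28 mm spacers lie flat (within 10 degrees) stacked in either order on the pad, each within 18 mm of its centre and within 4 mm of its right height, so that the top is flush with the step, released and at rest; the 20 mm spacer lies flat on the bench, off the stand (((z of spacer_blue in the frame of seat between -0.004 and 0.004 m and z of spacer_orange in the frame of seat between 0.008 and 0.016 m) or (z of spacer_orange in the frame of seat between -0.004 and 0.004 m and z of spacer_blue in the frame of seat between 0.024 and 0.032 m)) and horizontal distance between each of spacer_blue, spacer_orange and seat below 0.018 m and angle between each of spacer_blue, spacer_orange, spacer_black's own z axis and vertical below 0.17 rad and linear speed of each of spacer_blue, spacer_orange below 0.02 m/s and height (world z) of spacer_black between -0.01 and 0.006 m); the robot touches nothing.
It also fails if it takes over 48 s, if anything falls off the work surface, if the arm or the gripper's body presses on something with over 40 N, if the wrist force passes 120 N, or if a joint passes its speed limit or range.

## Working session

There is one attempt and no reset: what is moved stays moved. The work goes in short steps, each a Python script; the robot and the scene stay as the last script left them, time stands still between calls to the robot, and variables do not carry over. Pictures are saved under pics/ and viewed, and the job is handed in when it is done.

```bash
mkdir -p pics; ls; python3 - <<'E'
from rig import robot
import cv2,numpy as np
for c in ["scene","side","wrist"]:
    im=robot.camera(c); cv2.imwrite(f"pics/{c}0.png",im)
    k=robot.get_calibration(c); print(c,np.round(k["mtx"],1).tolist(),np.round(k["D"],3),np.round(k["R"],3).tolist(),np.round(k["t"],3))
    for q in ["seat","spacer_blue","spacer_black","spacer_orange"]:
        print(q,[(np.round(d["uv"]).tolist(),round(d["confidence"],2)) for d in robot.tip_of(c,q)])
s=robot.sense();print(s["time_s"],s["eef_rot"],s["width"],robot.grip_depth)
E
```

```text
pics
scene [[390.1, 0.0, 281.7], [0.0, 390.1, 212.6], [0.0, 0.0, 1.0]] [-0.008  0.     0.     0.     0.   ] [[0.482, -0.876, -0.003], [-0.423, -0.23, -0.877], [0.767, 0.424, -0.481]] [-0.336  0.251  0.503]
seat [([185.0, 219.0], 0.69)]
spacer_blue [([257.0, 253.0], 0.89)]
spacer_black [([396.0, 304.0], 0.93), ([327.0, 273.0], 0.75)]
spacer_orange [([318.0, 227.0], 0.91), ([274.0, 215.0], 0.74), ([330.0, 268.0], 0.34)]
side [[478.9, 0.0, 279.3], [0.0, 478.9, 199.5], [0.0, 0.0, 1.0]] [0.047 0.    0.    0.    0.   ] [[-0.972, -0.233, 0.025], [-0.116, 0.388, -0.914], [0.204, -0.892, -0.405]] [0.487 0.145 0.72 ]
seat [([271.0, 292.0], 0.86), ([322.0, 231.0], 0.44)]
spacer_blue [([322.0, 230.0], 0.6), ([327.0, 198.0], 0.16)]
spacer_black [([345.0, 183.0], 0.8), ([326.0, 199.0], 0.71)]
spacer_orange [([233.0, 231.0], 0.94), ([249.0, 208.0], 0.6)]
wrist [[370.9, 0.0, 281.2], [0.0, 370.9, 214.7], [0.0, 0.0, 1.0]] [-0.079  0.     0.     0.     0.   ] [[0.446, 0.895, 0.0], [0.858, -0.427, 0.284], [0.254, -0.126, -0.959]] [-0.575 -0.036  0.378]
seat []
spacer_blue []
spacer_black []
spacer_orange []
0.75 [[-8.94816571e-01  4.46433985e-01  2.41243028e-05]
 [ 4.46433985e-01  8.94816572e-01 -9.92883393e-06]
 [-2.60193948e-05  1.88542349e-06 -1.00000000e+00]] 0.08545992335650497 -0.0187
```

View pics/scene0.png

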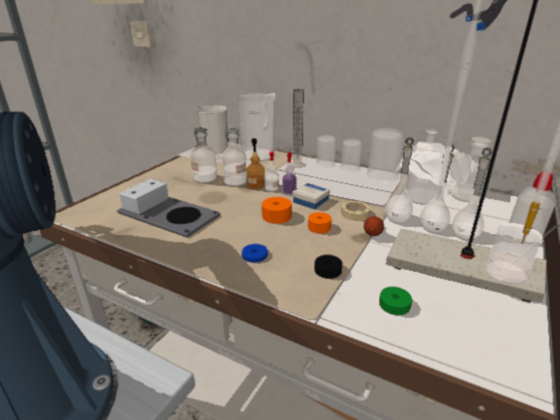

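View pics/side0.png

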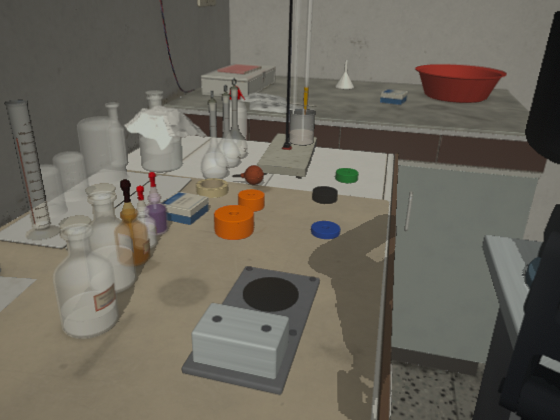

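View pics/wrist0.png

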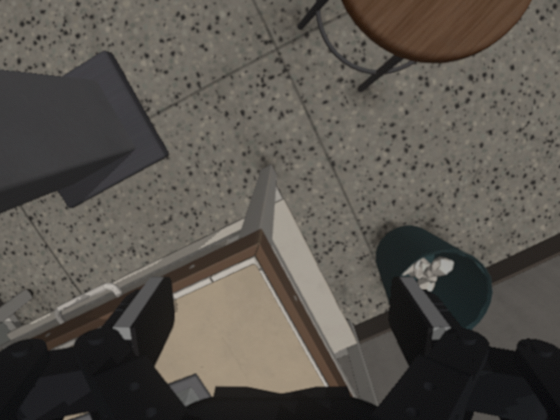

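```bash
cat > h.py <<'E'
from rig import robot
import cv2,numpy as np
def ray(k,uv,z):
    p=cv2.undistortPoints(np.array([[uv]],float),k["mtx"],np.array(k["D"],float))[0,0]
    R=np.array(k["R"]);t=np.array(k["t"]);d=R.T@np.array([p[0],p[1],1]);c=-R.T@t
    return c+d*(z-c[2])/d[2]
def proj(k,X):
    return cv2.projectPoints(np.array(X,float).reshape(-1,3),cv2.Rodrigues(np.array(k["R"]))[0],np.array(k["t"],float),k["mtx"],np.array(k["D"],float))[0][:,0]
E
python3 - <<'E'
from h import *
for c,L in dict(scene=[((185,219),.014,'seat'),((257,253),0,'blue'),((396,304),0,'blackA'),((327,273),0,'blackB'),((318,227),0,'orA'),((274,215),0,'orB')],
 side=[((271,292),.014,'seat'),((322,230),0,'blue'),((345,183),0,'blackA'),((326,199),0,'blackB'),((233,231),0,'orA'),((249,208),0,'orB')]).items():
    k=robot.get_calibration(c)
    for uv,z,n in L: print(c,n,np.round(ray(k,uv,z),3))
E
```

```text
scene seat [0.461 0.126 0.014]
scene blue [ 0.441 -0.082  0.   ]
scene blackA [ 0.425 -0.374 -0.   ]
scene blackB [ 0.448 -0.236  0.   ]
scene orA [ 0.597 -0.15   0.   ]
scene orB [ 0.598 -0.033  0.   ]
side seat [0.479 0.144 0.014]
side blue [ 0.441 -0.094  0.   ]
side blackA [ 0.426 -0.343  0.   ]
side blackB [ 0.455 -0.239  0.   ]
side orA [ 0.599 -0.044  0.   ]
side orB [ 0.6   -0.148  0.   ]
```

The scene view shows the blue disc at (257,253), the black one at (328,266) and its green look-alike at (396,300). The small orange disc is at (320,222), the large one at (277,210), and the pad at about (185,215). The two cameras agree on the discs but not on the seat, so I'll look at it from above with the wrist camera.

```bash
cat >> h.py <<'E'
def Rot(yaw):
    c,s=np.cos(yaw),np.sin(yaw)
    return np.array([[c,s,0],[s,-c,0],[0,0,-1.]])
E
python3 - <<'E'
from h import *
for i,(p) in enumerate([[0.42,0.13,0.33],[0.44,-0.10,0.36]]):
    R=Rot(np.pi)
    robot.move_to(p,R)
    k=robot.get_calibration("wrist"); im=robot.camera("wrist"); cv2.imwrite(f"pics/w{i+1}.png",im)
    np.savez(f"k{i+1}.npz",mtx=k["mtx"],D=k["D"],R=k["R"],t=k["t"])
    for q,z in [("seat",.014),("spacer_blue",0),("spacer_black",0),("spacer_orange",0)]:
        print(q,[(np.round(d["uv"]).tolist(),round(d["confidence"],2),np.round(ray(k,d["uv"],z),4)) for d in robot.tip_of("wrist",q)])
    s=robot.sense();print(s["time_s"],np.round(s["joints"],2))
E
```

```text
seat [([293.0, 210.0], 0.88, array([0.4758, 0.1462, 0.014 ]))]
spacer_blue [([117.0, 178.0], 0.95, array([ 0.4361, -0.0841,  0.    ]))]
spacer_black [([14.0, 194.0], 0.8, array([ 0.4574, -0.2346,  0.    ])), ([122.0, 177.0], 0.41, array([ 0.4347, -0.0775,  0.    ]))]
spacer_orange [([161.0, 284.0], 0.98, array([ 0.5886, -0.039 ,  0.    ])), ([84.0, 288.0], 0.8, array([ 0.5963, -0.1541,  0.    ]))]
2.5833 [ 0.03 -0.21  1.79  0.    1.56 -1.54]
seat [([460.0, 192.0], 0.74, array([0.4783, 0.1475, 0.014 ]))]
spacer_blue [([291.0, 154.0], 0.6, array([ 0.4299, -0.0856,  0.    ]))]
spacer_black [([183.0, 170.0], 0.83, array([ 0.4514, -0.2334,  0.    ])), ([88.0, 152.0], 0.58, array([ 0.4255, -0.3649,  0.    ]))]
spacer_orange [([321.0, 264.0], 0.87, array([ 0.5913, -0.0402,  0.    ])), ([245.0, 266.0], 0.84, array([ 0.5946, -0.1515,  0.    ]))]
3.7583 [-0.49 -0.19  1.72  0.    1.61 -2.06]
```

View pics/w1.png

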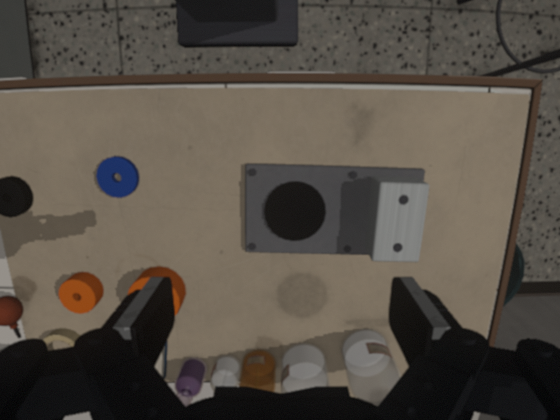

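View pics/w2.png

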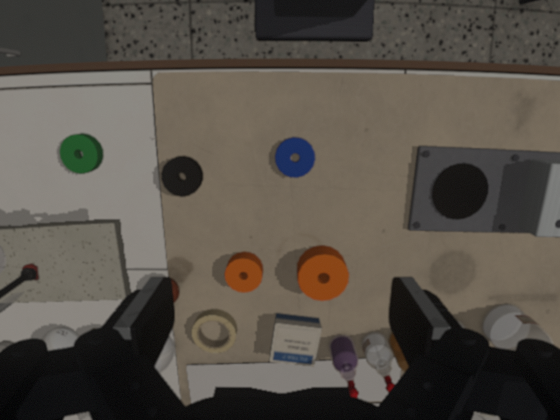

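Both wrist views agree, with base-ward at the top and +y to the right. Blue is at (295,157), small orange at (244,272), black at (182,175) and the pad at (460,191) in the second view. I'll refine these from silhouettes.

```bash
cat >> h.py <<'E'
from scipy.optimize import least_squares
def sil(k,xy,r,z0,h):
    a=np.linspace(0,2*np.pi,90,endpoint=False)
    P=np.vstack([np.c_[xy[0]+r*np.cos(a),xy[1]+r*np.sin(a),np.full(90,z)] for z in (z0,z0+h)])
    hull=cv2.convexHull(proj(k,P).astype(np.float32)); m=cv2.moments(hull)
    return np.array([m["m10"],m["m01"]])/m["m00"],m["m00"]
def blob(mask,uv):
    n,l,st,ce=cv2.connectedComponentsWithStats(cv2.morphologyEx(mask.astype(np.uint8),cv2.MORPH_CLOSE,np.ones((3,3))))
    i=min([j for j in range(1,n) if st[j,4]>150],key=lambda j:np.hypot(*(ce[j]-uv)))
    c=max(cv2.findContours((l==i).astype(np.uint8),cv2.RETR_EXTERNAL,cv2.CHAIN_APPROX_NONE)[0],key=cv2.contourArea)
    f=np.zeros(mask.shape,np.uint8);cv2.drawContours(f,[c],-1,1,-1)
    m=cv2.moments(f,True)
    return np.array([m["m10"],m["m01"]])/m["m00"],m["m00"]
def mask(im,col):
    H=cv2.cvtColor(im,cv2.COLOR_BGR2HSV);h,s,v=[H[...,i].astype(int) for i in range(3)]
    return {'blue':(h>105)&(h<130)&(s>120)&(v>50),'orange':(h<15)&(s>190)&(v>70),'dark':(v<38)}[col]
def locate(k,im,col,uv,r,z0,h):
    c,a=blob(mask(im,col),uv)
    f=lambda x:sil(k,x,r,z0,h)[0]-c
    x=least_squares(f,ray(k,uv,z0)[:2]).x
    return x,a/sil(k,x,r,z0,h)[1]
E
python3 - <<'E'
from h import *
T={1:[('blue',(117,177),.027,0,.012),('orange',(80,292),.027,0,.028),('dark',(295,211),.04,.014,0.0001)],
   2:[('blue',(295,157),.027,0,.012),('orange',(244,272),.027,0,.028),('dark',(460,191),.04,.014,.0001),('dark',(182,175),.027,0,.02)]}
for i in T:
    k=dict(np.load(f"k{i}.npz"));im=cv2.imread(f"pics/w{i}.png")
    for t in T[i]: print(i,t[0],*[np.round(v,4) for v in locate(k,im,*t)])
E
```

```text
1 blue [ 0.4329 -0.0808] 0.8544
1 orange [ 0.5963 -0.152 ] 0.8353
1 dark [0.4772 0.1478] 0.9469
2 blue [ 0.4327 -0.081 ] 0.8766
2 orange [ 0.5965 -0.1525] 0.8329
2 dark [0.4772 0.1467] 0.9687
2 dark [ 0.4571 -0.2323] 0.846
```

```bash
python3 - <<'E'
from h import *
R=Rot(np.pi); x,y=0.4328,-0.081
robot.gripper_to(0.068,40)
robot.move_to([x,y,0.10],R)
print(robot.movel([x,y,-0.001],speed=0.08,threshold=8), robot.sense()["tcp_pos"],robot.sense()["ft_force"])
robot.gripper_to(0.0,40); s=robot.sense();print(s["width"],s["tcp_pos"],s["ft_force"])
cv2.imwrite("pics/g1.png",robot.camera("wrist"))
robot.movel([x,y,0.10],speed=0.15); s=robot.sense();print(s["width"],s["time_s"])
k=robot.get_calibration("wrist");np.savez("k3.npz",mtx=k["mtx"],D=k["D"],R=k["R"],t=k["t"]);cv2.imwrite("pics/g2.png",robot.camera("wrist"));cv2.imwrite("pics/g2s.png",robot.camera("side"))
E
```

```text
False [ 0.43327102 -0.08120362 -0.00053097] [ 0.07097131 -0.12371095  0.08574079]
0.05238831523463819 [ 4.33267049e-01 -8.11972073e-02  8.26741715e-05] [-2.81220442  0.29356265 10.63030141]
0.052230445171953514 7.6833
```

View pics/g2.png

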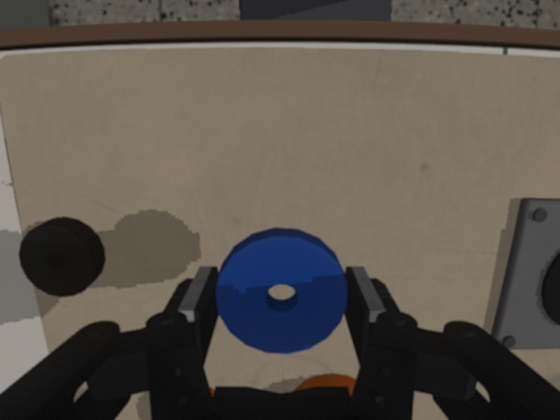

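View pics/g2s.png

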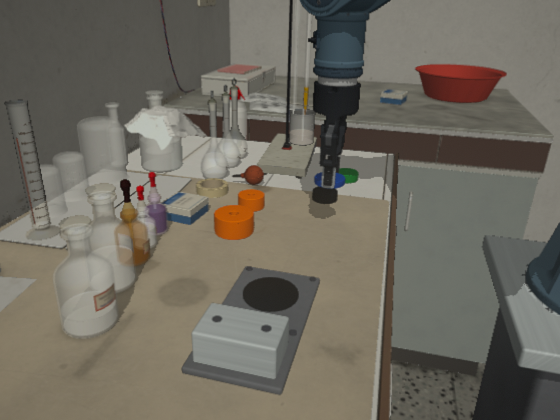

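The disc is held level in the jaws, with its bore at (282,292). The fingertips touched the bench on closing (10 N). I'll measure the disc's offset in the hand and place it.

```bash
python3 - <<'E'
from h import *
k=dict(np.load("k3.npz"));s=robot.sense()
for z in (.1,.112): print(np.round(ray(k,(282,292),z),4), s["tcp_pos"])
b=ray(k,(282,292),s["tcp_pos"][2]+.011)[:2]; off=b-s["tcp_pos"][:2]; print("off",off)
off=np.clip(off,-.006,.006)
off[1]=0
R=Rot(np.pi); x,y=np.array([.4772,.147])-off
robot.move_to([x,y,0.10],R)
print(robot.movel([x,y,0.0145],speed=0.08,threshold=6), robot.sense()["tcp_pos"],robot.sense()["ft_force"])
robot.gripper_to(0.07); s=robot.sense();print(s["width"],s["tcp_pos"],s["ft_force"],s["time_s"])
robot.movel([x,y,0.16],speed=0.2)
robot.move_to([.44,.147,.2],R)
k=robot.get_calibration("wrist");im=robot.camera("wrist");cv2.imwrite("pics/p1.png",im)
u=proj(k,[.4772,.147,.02])[0];print(u)
print("blue",locate(k,im,'blue',u,.027,.014,.012))
u=proj(k,[.4772,.147,.026])[0];print(u,robot.sense()["time_s"])
E
```

```text
[ 0.4346 -0.0803  0.1   ] [ 0.43187874 -0.08059386  0.09882107]
[ 0.4281 -0.0804  0.112 ] [ 0.43187874 -0.08059386  0.09882107]
off [-0.00256206  0.0002377 ]
True [0.47891493 0.14689083 0.01419092] [-0.92605787  0.7305667   5.03678076]
0.06976917534857607 [0.4776845  0.14678924 0.01308197] [-0.5733902  -0.0756237  -0.38810261] 10.075
[280.84290532 231.75959424]
blue (array([0.47891016, 0.14740166]), 0.9616635844460143)
[280.84285998 233.94326191] 11.35
```

View pics/p1.png

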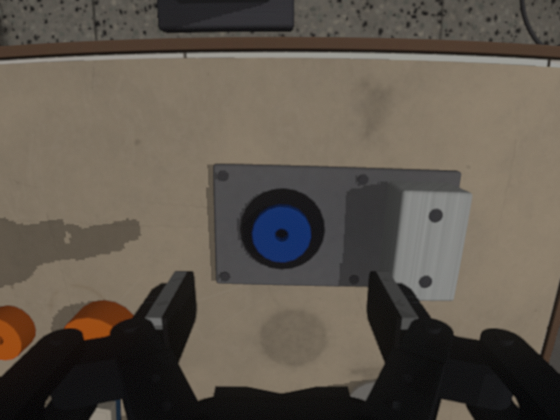

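Blue lies flat at (282,234), within 2–3 mm of the pad centre at (282,229). Next is the small orange disc.

```bash
python3 - <<'E'
from h import *
R=Rot(np.pi); x,y=0.5964,-0.1522
robot.gripper_to(0.072,40)
robot.move_to([x,y,0.11],R)
print(robot.movel([x,y,0.006],speed=0.09,threshold=8), robot.sense()["tcp_pos"],robot.sense()["ft_force"])
robot.gripper_to(0.0,40); s=robot.sense();print(s["width"],s["tcp_pos"],s["ft_force"])
robot.movel([x,y,0.12],speed=0.15); s=robot.sense();print(s["width"],s["tcp_pos"],s["time_s"])
k=robot.get_calibration("wrist");np.savez("k4.npz",mtx=k["mtx"],D=k["D"],R=k["R"],t=k["t"]);cv2.imwrite("pics/g4.png",robot.camera("wrist"));cv2.imwrite("pics/g4s.png",robot.camera("side"))
E
```

```text
False [ 0.59701401 -0.15245657  0.00676709] [-0.12231748 -0.38796353 -0.38245629]
0.05253425611765927 [ 0.59713047 -0.15248144  0.00720825] [-0.17275481  0.61369971  6.3641196 ]
0.052497207085463626 [ 0.59555587 -0.15182477  0.1187745 ] 15.4167
```

View pics/g4.png

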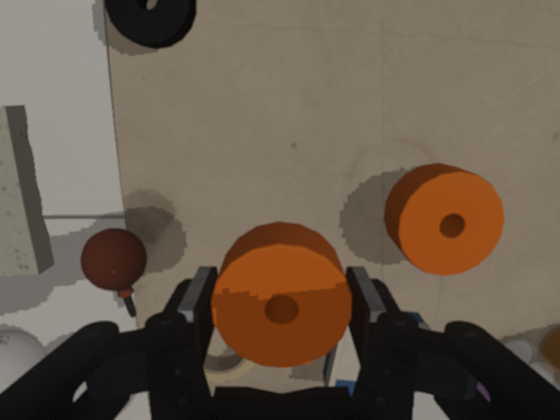

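View pics/g4s.png

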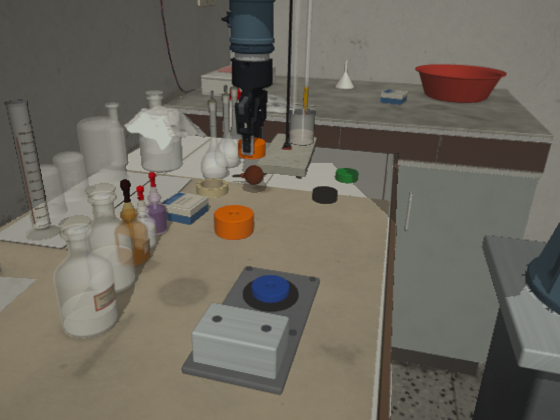

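The orange disc is held level and its width matches a 54 mm disc. I'll place it on the blue one.

```bash
python3 - <<'E'
from h import *
k=dict(np.load("k4.npz"));s=robot.sense()
b=ray(k,(282,308),s["tcp_pos"][2]+.021)[:2]; off=b-s["tcp_pos"][:2]; print("off",off)
off=np.clip(off,-.005,.005); off[1]=0
R=Rot(np.pi); x,y=np.array([.4775,.147])-off
robot.move_to([x,y,0.12],R)
print(robot.movel([x,y,0.0325],speed=0.07,threshold=6), robot.sense()["tcp_pos"],robot.sense()["ft_force"])
robot.gripper_to(0.07); s=robot.sense();print(s["width"],s["tcp_pos"],s["ft_force"],s["time_s"])
robot.movel([x,y,0.16],speed=0.15)
robot.move_to([.44,.147,.25],R)
k=robot.get_calibration("wrist");im=robot.camera("wrist");cv2.imwrite("pics/p2.png",im)
u=proj(k,[.4772,.147,.04])[0]
print("orange",locate(k,im,'orange',u,.027,.026,.028))
robot.move_to([.3,.3,.3],R)
cv2.imwrite("pics/p2s.png",robot.camera("side"));cv2.imwrite("pics/p2c.png",robot.camera("scene"))
for c in("side","scene"):
  k=robot.get_calibration(c);im=robot.camera(c)
  print(c,locate(k,im,'orange',proj(k,[.4772,.147,.04])[0],.027,.026,.028))
  print(c,locate(k,im,'blue',proj(k,[.4772,.147,.02])[0],.027,.014,.012))
print(robot.sense()["time_s"])
a=[cv2.resize(cv2.imread(f)[r[0]:r[1],r[2]:r[3]],(400,400),interpolation=cv2.INTER_CUBIC) for f,r in(("pics/p2s.png",(220,390,180,350)),("pics/p2c.png",(140,260,110,230)))]
cv2.imwrite("pics/p2z.png",np.hstack(a))
E
```

```text
off [-0.00146462  0.00030598]
True [0.47848725 0.14697307 0.03320993] [ 0.38506783 -0.41205841  4.94512068]
0.07009063902649898 [0.47708153 0.14687594 0.03196344] [ 0.0530235  -0.41130942 -0.89248066] 18.2417
orange (array([0.47771601, 0.1474483 ]), 0.9214126939462143)
side (array([0.4797857 , 0.14226641]), 0.8989469507963965)
side (array([0.47584673, 0.1629072 ]), 0.21456225298575304)
scene (array([0.47723303, 0.1470744 ]), 0.8678605439662633)Traceback (most recent call last):
  File "<stdin>", line 19, in <module>
  File "h.py", line 29, in locate
    c,a=blob(mask(im,col),uv)
        ~~~~^^^^^^^^^^^^^^^^^
  File "h.py", line 20, in blob
    i=min([j for j in range(1,n) if st[j,4]>150],key=lambda j:np.hypot(*(ce[j]-uv)))
ValueError: min() iterable argument is empty
```

View pics/p2.png

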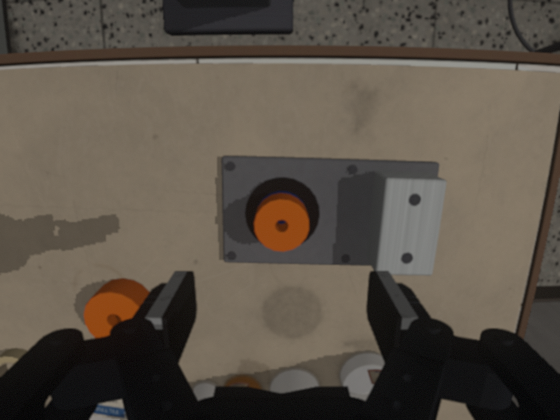

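View pics/p2c.png

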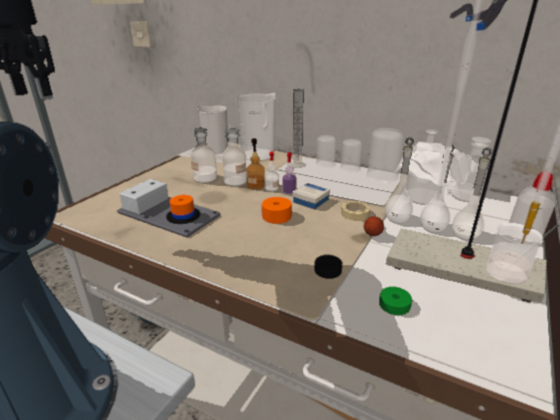

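```bash
python3 - <<'E'
import cv2,numpy as np
a=[cv2.resize(cv2.imread(f)[r[0]:r[1],r[2]:r[3]],(400,400),interpolation=cv2.INTER_CUBIC) for f,r in(("pics/p2s.png",(220,390,180,350)),("pics/p2c.png",(160,250,120,210)))]
cv2.imwrite("pics/p2z.png",np.hstack(a))
E
```

```text
(no output)
```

View pics/p2z.png

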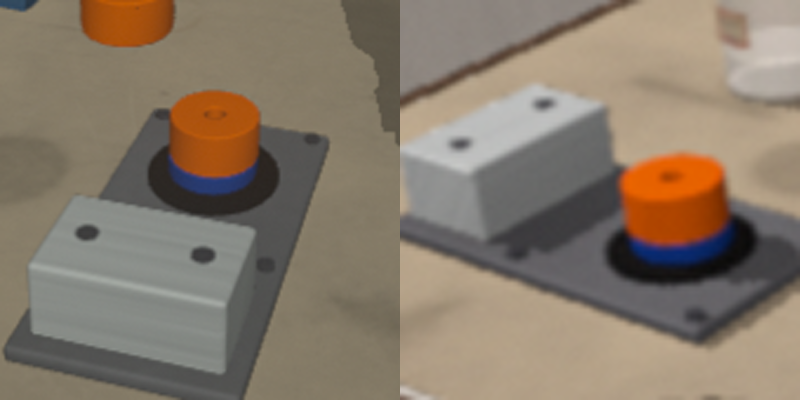

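The enlarged views show orange stacked flat on blue, centred on the pad and flush with the step. The black spacer is untouched on the bench at (328,266) in the scene view, and the arm is clear.

```bash
python3 -c "
from rig import robot
robot.hand_in()
print(robot.sense()['time_s'])"
```

```text
the job is handed in; nothing more can be done
the job is handed in; nothing more can be done
```

I stacked the blue 12 mm spacer on the pad with the small orange 28 mm spacer on top, so the stack is level with the step, and handed the job in. The black 20 mm spacer was never touched and is still flat on the bench. The last clock reading was 18.2 s, just before the final retreat and pictures; the limit is 48 s.

**Checks that agreed:**
- **Position:** in the wrist pictures, blue was about 2 mm from the pad centre before orange went on. Orange then measured about 0.7 mm off centre in the wrist view and under 1 mm in the scene view.
- **Contact heights:** blue touched down with the gripper 14.2 mm above the bench and orange at 33.2 mm. Those match the pad top, then blue's top plus where I had gripped orange.
- **Flatness:** enlarged side and scene views show both discs flat, released and level with the step, with the arm clear.

**Checks that disagreed or failed:**
- The side-camera fit put orange about 5 mm off in y, with part of its outline probably missed. That is still well inside the 18 mm limit.
- I did not get a number for blue after stacking. The side fit picked up only a sliver of it and the scene fit failed, so I judged its final position by eye.
- When the gripper closed on blue, the fingertips touched the bench with about 10 N, which is well under the limits.

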